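# Lift the small boiled egg out of the egg cooker with tongs

## Robot

A 7-joint arm with a two-finger parallel gripper is mounted at the origin on a cart in front of the work surface, level with it; the furniture and walls round the work are solid. World frame = base frame: x ahead of the robot, y to its left, z up, the work surface at z = 0. Lengths are in m, angles in rad, forces in N, time in s.
With the tool pointing down it reaches from about 0.425 to 0.925 m from the base axis. Payload 6.8 kg.
Tool frame: the origin (TCP) lies at the very end of the fingers, on their centre line; the grasp point (between the pads) lies 19 mm behind it; z points along the fingers, y is the line along which they close (so a half turn about z gives the same grasp; the last joint's range is limited). The gripper opens to 85 mm and grips with 20 to 120 N. Pads are 22 mm wide; open, the fingers measure 114 mm over their backs; the gripper's body (76 mm by 85 mm) begins 54 mm behind the grasp point. The pads swing forward as they close: fully open they stand 13 mm farther back than shut.
Start: joints at [1.029, 0.477, 0.022, 1.555, -0.011, 1.109, -0.083], TCP at [0.284, -0.612, 0.231] pointing down, gripper open.
Joint ranges: [-2.96, 2.96], [-0.34, 2.1], [-1.41, 1.46], [0.24, 2.44], [-1.37, 4.51], [0.17, 1.92], [-2.96, 2.96]. Speed limits (rad/s): [2.39, 2.39, 3.14, 3.14, 3.14, 3.14, 3.14].

## Interface

Orientations are given as a rotation vector (axis times angle).
In Python, from bench import r gives the robot as it stands.
- The arm moves only by the tool play_rows, never from a script. Its argument "targets" is text: rows parted by semicolons, each of 5 numbers parted by spaces: the closure, from -1 (fully open) to 1 (shut), then the shift along the tool's x, y, z in m, then the turn about the tool's z in rad. In form: gripper dx dy dz spin; .... A call has 1 to 8 rows; each row is the pose to reach, as a shift and turn from the pose commanded when the call began, along the tool's axes at that moment; what a row does not reach only later rows make up. A row lasts 1/12 s, in which the tool goes at most 41.7 mm and 7.16 degrees, less where a joint would pass 70% of its speed; a pose out of reach is approached as far as the arm can. A call with a gripper value outside its range is refused whole. The fingers move at their own pace and stop on an object; "squeeze" is the grip in N (left out, the last holds). Time passes only in rows, so rows that repeat a pose let the fingers close. It gives the time, the measured TCP pose, the force, the opening and the grip force at its end, in the units of the state.
- r.get_obs(): the state, without advancing time (a new reading comes with each control period).
- r.grab_frame(name): name is "scene" or "top" or "wrist"; returns the picture (384x512x3 uint8, red, green, blue); there is no depth.
- r.camera_info(name): a dict with "fov_y" (degrees; the focal length in pixels is half the picture's height over the tangent of half this angle, whatever the lens; pixels are square), "cx", "cy" (the principal point, pixels), "k1" (the pictures are not rectified: a ray, as slopes to the right and down, at radius r is drawn at 1 + k1 r^2 times it, then the intrinsics apply), "position" and "rotation" of the camera in the world. Camera axes: x right, y down, z forward; pixel columns grow to the right and rows downward; lengths in m; the calibration is good to about 2 mm. A picture is of the moment at which its call begins: read the wrist's pose just before it. camera_info takes no time and is no camera call; for the wrist camera it gives the pose at the moment of the call.
- r.hand_in(): hands the job in; it is judged then, once.
The state is a dict: "clock": time; "joints": joint angles; "qvel": joint speeds; "tau": joint torques, N m; "tcp_pos": TCP position; "orientation": TCP orientation; "contact_force": force on the tool from outside, world axes, zero at the start; "moment": the same for the moment, N m; "grip_width": finger opening in m; "gripper_force": force on a finger pad.
Only numpy, scipy, OpenCV 4.12 (cv2) and the standard library are available. Lean on these libraries where they do the work, as an engineer would, in place of code of your own. Each camera call takes 0.05 s, during which the arm holds its last target. There are 200 camera calls.

## Task

The small egg is done: pick up the tongs and with them lift the smaller of the two hot eggs out of the egg cooker, then carry it over to the egg cup and hold it upright in the tongs a few centimetres above the middle of the cup, ready to be lowered in. Finish still holding it there with the tongs; do not put it down. Grip it gently, never touch it with the fingers, leave the larger egg cooking in its seat, and do not disturb the cup or the other things standing around.

Things in the scene. Friction and masses are not known exactly. Their poses are not given: they have to be found in the camera images.
- tongs: Sprung kitchen tongs, 240 mm long over all with its ring, lying flat on the worktop: two steel arms with black grips and round cupped black jaws, hinged on a pivot head with a wire hanging ring. 26 mm high, 115 g, balanced at the non-slip grips. Origin: on the underside, midway between the grips, 95 mm ahead of the pivot; x points along the tongs to the jaws, y across to the left arm, z up.
- tongs_grip (a point): Point midway between the two black hand grips, 95 mm ahead of the pivot and 13 mm above the underside. The grips are 74 mm long and 23 mm tall (1.5 to 24.5 mm above the underside); over their outsides they measure 54 mm here with the tongs open, about 37 mm when closed on the small egg. Squeeze here across y.
- tongs_jaws (a point): Point midway between the two jaws in line with their cup centres, 190 mm ahead of the pivot (95 mm ahead of tongs_grip) and 13 mm above the underside. The cups are 26 mm in diameter; their rims stand 66 mm apart with the tongs open and each cup is 8.5 mm deep outside, so the open jaws measure 83 mm across.
- tongs_left: Left arm of the tongs; origin and axes as tongs when open. It swings in by up to 0.165 rad (jaws shut), about 0.09 with the small egg held; the right arm always moves equally. Springs push each grip outward with about 7 N when open, 10 N on the egg; half of the squeeze beyond that reaches the egg. Squeezed a little (grips 46 mm wide) the tongs can be carried with open jaws.
- tongs_right: Right arm of the tongs, the mirror image of the left.
- small_egg: The smaller boiled egg, 40 mm thick and 52 mm tall, 50 g, brown shell, standing blunt end up in a seat of the egg cooker. Origin: its lowest point; z up its long axis. The shell cracks at 40 N on one side.
- small_egg_center (a point): Middle of the small egg, 26 mm above its lowest point; widest about here. It stands about 20 mm above the top edge of its seat.
- large_egg: The larger egg, 47 mm thick and 61 mm tall, otherwise alike, in the other front seat, 73 mm from the small one, centre to centre. Origin: its lowest point.
- egg_cooker: Electric egg cooker, lid off, fixed: round white base 156 mm in diameter, tray surface 66 mm up. Three seats (collars 33 mm wide, top edge 74 mm up) 42 mm from the middle, at +120, -120 and 0 degrees from its x axis; the eggs stand in the first two, either way round. Grey tray ears reach 90 mm out along y. Origin: centre of the underside; the switch is on its -x side, facing the robot.
- egg_cup: Grey-beige stoneware egg cup, 47 mm in diameter at the rim, 48 mm tall, standing empty and loose. Origin: centre of the underside.
- salt_shaker: Salt shaker, 44 mm in diameter, 90 mm tall. Bystander. Origin: centre of the underside.
- mug: Small terracotta mug, 64 x 88 x 49 mm, fixed. Bystander. Origin: centre of the underside.
- cooker_lid: Clear domed lid of the egg cooker with a white knob, 150 mm in diameter, 103 mm tall, standing on the worktop. Bystander. Origin: centre of the underside.
Not all that is in view belongs to the job. What is shaped like the small_egg but orange or red is not meant.

How it is judged:
By the outcome, as a careful person would: the job done as asked, in the order asked, and still so for the second after the job is handed in, while the arm keeps its last pose, push and grip.
It also fails if it takes over 42 s, if anything falls off the work surface, if the arm or the gripper's body presses on something with over 40 N, if the wrist force passes 120 N, or if a joint passes its speed limit or range.

## Working session

There is one attempt and no reset: what is moved stays moved. The work goes in short steps, Python scripts to look and compute and a tool call to move; the robot and the scene stay as the last step left them, time stands still between calls to the robot, and variables do not carry over. Pictures are saved under pics/ and viewed, at most 11 in all, crops included, and the job is handed in when it is done.

Besides the shell and the picture viewer there is one more tool, called after ">>>" by a JSON object that holds its "op" and its "data". play_rows: Moves the arm, as the interface text tells. Its arguments: {"type":"object","properties":{"targets":{"type":"string"},"squeeze":{"type":"number"}},"required":["targets"]}

```bash
mkdir -p pics; cat > h.py <<'E'
import numpy as np, cv2
from scipy.spatial.transform import Rotation as R
from bench import r
def ray(ci,u,v):
    f=192/np.tan(np.radians(ci['fov_y'])/2)
    d=np.array([(u-ci['cx'])/f,(v-ci['cy'])/f]); s=d.copy()
    for _ in range(30): s=d/(1+ci['k1']*(s@s))
    Rm=np.array(ci['rotation']); Rm=Rm if Rm.shape==(3,3) else R.from_rotvec(Rm).as_matrix()
    return np.array(ci['position']),Rm@np.array([s[0],s[1],1])
def atz(ci,u,v,z):
    p,d=ray(ci,u,v); return p+d*(z-p[2])/d[2]
def proj(ci,P):
    f=192/np.tan(np.radians(ci['fov_y'])/2)
    Rm=np.array(ci['rotation']); c=Rm.T@(np.array(P)-ci['position']); s=c[:2]/c[2]
    s=s*(1+ci['k1']*(s@s)); return s*f+[ci['cx'],ci['cy']]
def save(n,img,box=None,k=1):
    if box: img=img[box[1]:box[3],box[0]:box[2]]
    cv2.imwrite('pics/'+n,cv2.resize(img[:,:,::-1],None,fx=k,fy=k,interpolation=cv2.INTER_CUBIC))
E
python3 - <<'E'
from h import *
a=r.grab_frame('scene');b=r.grab_frame('top')
cv2.imwrite('pics/scene_raw.png',a[:,:,::-1]);cv2.imwrite('pics/top_raw.png',b[:,:,::-1])
save('top1.png',b,None,1.5)
save('scene1.png',a,None,1.5)
for n in('scene','top','wrist'): print(r.camera_info(n))
print(r.get_obs())
E
```

```text
{'fov_y': 47.445578785511124, 'cx': 250.02597833576374, 'cy': 187.3908525874527, 'k1': -0.07658910335525908, 'position': array([0.01579146, 0.29920948, 0.73055742]), 'rotation': array([-1.36444786,  2.22218356, -0.8979464 ])}
{'fov_y': 48.600178223413764, 'cx': 253.26121130850052, 'cy': 195.30481631106613, 'k1': -0.014908782645290533, 'position': array([ 0.49084905, -0.00261116,  0.93855714]), 'rotation': array([-2.16234595,  2.15805955, -0.06596698])}
{'fov_y': 67.02945997399821, 'cx': 259.99230251688294, 'cy': 191.09778871617476, 'k1': -0.07431273214140106, 'position': array([ 0.35502958, -0.57936122,  0.37158076]), 'rotation': array([ 2.41774495, -1.54527467, -0.24574343])}
{'clock': 0.1, 'joints': array([ 1.02888136,  0.4777159 ,  0.02232986,  1.55632216, -0.01147853,
        1.10928564, -0.08307822]), 'qvel': array([-1.21408027e-03, -2.77209550e-03,  1.49176753e-03, -3.26156645e-05,
        8.52594364e-05,  1.27582533e-04, -9.02087965e-04]), 'tau': array([ 5.48013108e-03, -5.97758639e+01,  1.61391858e+00, -2.81953132e+01,
        1.27716290e-02,  5.04687967e-03,  4.42550444e-06]), 'tcp_pos': array([ 0.28350351, -0.61201069,  0.23043656]), 'orientation': array([-3.06645981e+00, -6.75870921e-01,  7.37954948e-04]), 'contact_force': array([0.31333921, 1.0336745 , 0.87464411]), 'moment': array([-0.01064619,  0.00805802,  0.0167322 ]), 'gripper_force': 0.0, 'grip_width': 0.0856751259663022}
```

View pics/top1.png

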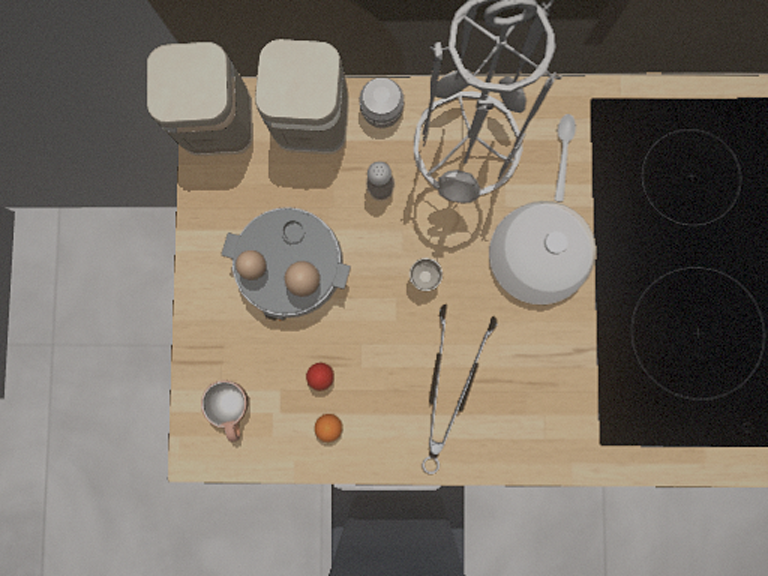

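View pics/scene1.png

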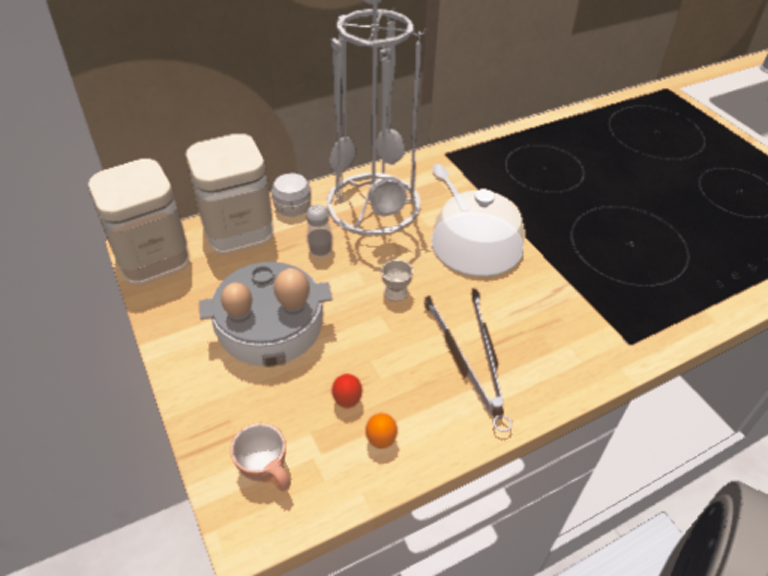

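```bash
sed -i 's/    Rm=np.array(ci\[.rotation.\]); c=/    Rm=R.from_rotvec(ci["rotation"]).as_matrix(); c=/' h.py
python3 - <<'E'
from h import *
b=cv2.imread('pics/top_raw.png')[:,:,::-1];a=cv2.imread('pics/scene_raw.png')[:,:,::-1]
c=r.camera_info('top')
print(R.from_rotvec(c['rotation']).as_matrix().round(3))
def P(n,u,v,z): print(n,atz(c,u/1.5,v/1.5,z).round(4))
P('cup rim',426,274,.048);P('cooker tray',288,262,.066);P('eggL',250,264,.1);P('eggR',302,278,.1)
P('pivot',435,449,.013);P('jawL',443,312,.013);P('jawR',493,323,.013);P('gripL',435,379,.013);P('gripR',468,388,.013)
P('lid',540,253,.02);P('shaker',379,175,.09)
A=cv2.resize(b[125:220,140:290],None,fx=4,fy=4,interpolation=cv2.INTER_CUBIC)
B=cv2.resize(b[195:320,270:350],None,fx=4,fy=4,interpolation=cv2.INTER_CUBIC)
C=np.zeros((500,300*0+600+320+0,3),np.uint8)
cv2.imwrite('pics/cropA.png',A[:,:,::-1]);cv2.imwrite('pics/cropB.png',B[:,:,::-1])
E
```

```text
[[ 0.003 -0.996  0.091]
 [-1.    -0.001  0.03 ]
 [-0.03  -0.091 -0.995]]
cup rim [ 0.5991 -0.0402  0.048 ]
cooker tray [0.6137 0.1516 0.066 ]
eggL [0.6063 0.1966 0.1   ]
eggR [0.5875 0.1265 0.1   ]
pivot [ 0.3525 -0.0537  0.013 ]
jawL [ 0.5479 -0.0661  0.013 ]
jawR [ 0.5321 -0.1381  0.013 ]
gripL [ 0.4514 -0.0541  0.013 ]
gripR [ 0.4388 -0.1013  0.013 ]
lid [ 0.633 -0.206  0.02 ]
shaker [0.7296 0.0249 0.09  ]
```

View pics/cropA.png

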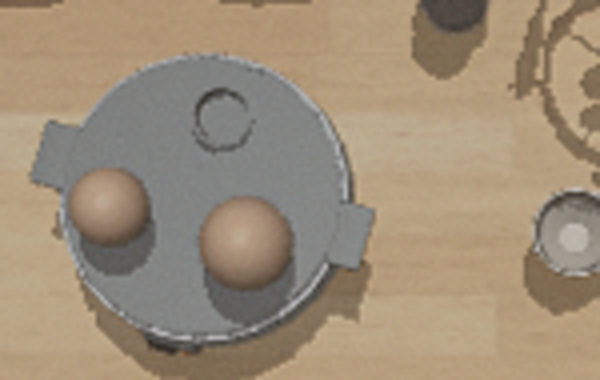

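View pics/cropB.png

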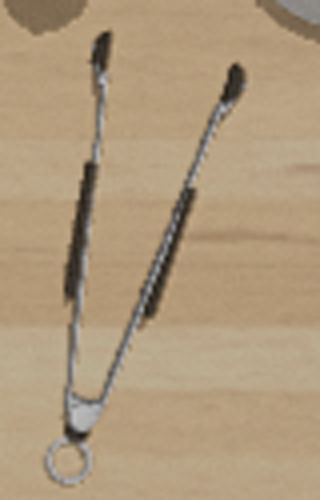

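The two brown eggs are at top pixels (167,177), about 82 px wide in the 4x crop, and (201,186), about 93 px wide. The left one is narrower, so it is the small egg. The red and orange ones are decoys. The tongs have jaws at (295,207) and (328,216), grips at (290,252) and (312,258), and the pivot near (291,296). The cup rim is at about (284,183).

```bash
python3 - <<'E'
from h import *
c=r.camera_info('top');s=r.camera_info('scene')
q=lambda u,v,z:atz(c,u,v,z)
gl=q(290.5,252.5,.013);gr=q(312.5,258.25,.013);jl=q(295.5,207.5,.013);jr=q(328.5,216.2,.013);pv=q(291.3,297,.013)
G=(gl+gr)/2;J=(jl+jr)/2
print('G',G,'J',J,'d',np.linalg.norm(J-G),'w',np.linalg.norm(gl-gr),np.linalg.norm(jl-jr),'yaw',np.degrees(np.arctan2(*(J-G)[1::-1])),'pv',pv, np.linalg.norm(J-pv),np.degrees(np.arctan2(*(J-pv)[1::-1])))
e=q(167.25,176.75,.094);E=q(201.5,185.75,.1);print('eggs',e,E,np.linalg.norm((e-E)[:2]))
print('scene proj small egg',proj(s,e)*1.5,'large',proj(s,E)*1.5,'cup rim',proj(s,q(284,183,.048))*1.5,'G',proj(s,G)*1.5,'J',proj(s,J)*1.5)
t=R.from_rotvec(r.get_obs()['orientation']).as_matrix();print(t.round(3))
p=r.get_obs()['tcp_pos'];print('to G tool',t.T@(np.array([G[0],G[1],.15])-p))
E
```

```text
G [ 0.4457682  -0.07875572  0.013     ] J [ 0.53957371 -0.10207592  0.013     ] d 0.09666078294616408 w 0.04867630959203856 0.07367016194015888 yaw -13.960807829299936 pv [ 0.35744027 -0.0564948   0.013     ] 0.18775045018112946 -14.050383616089178
eggs [0.60560662 0.19676166 0.094     ] [0.58664127 0.12616214 0.1       ] 0.07310251298140258
scene proj small egg [235.01759562 300.4210776 ] large [290.18363458 289.09386824] cup rim [396.00258163 270.81332218] G [472.20355318 350.07688747] J [450.95961292 299.42581026]
[[ 0.907  0.42  -0.001]
 [ 0.42  -0.907  0.001]
 [-0.    -0.002 -1.   ]]
to G tool [ 0.37141651 -0.41550089  0.08105256]
```

>>> {"op": "play_rows", "data": {"targets": "-0.9 0.026 -0.030 0.005 0.1; -0.9 0.052 -0.059 0.01 0.2; -0.9 0.078 -0.089 0.02 0.3; -0.9 0.104 -0.118 0.03 0.4; -0.9 0.130 -0.148 0.04 0.5; -0.9 0.156 -0.177 0.05 0.6; -0.9 0.182 -0.206 0.06 0.677; -0.9 0.208 -0.235 0.06 0.677"}}

```text
clock: 0.77
tcp_pos: [0.3726, -0.3091, 0.1694]
orientation: [-3.116, 0.387, 0.005]
contact_force: [0.6, -0.5, -0.1]
grip_width: 0.0808
gripper_force: 0.0
```

```bash
cat >> h.py <<'E'
def go(x,y,z,yaw):
    "shift in tool axes and spin to reach world TCP x,y,z with tool x at yaw (deg)"
    o=r.get_obs();t=R.from_rotvec(o['orientation']).as_matrix();p=o['tcp_pos']
    y0=np.degrees(np.arctan2(t[1,0],t[0,0]));d=(np.array([x,y,z])-p)
    print('t',o['clock'],'tcp',p.round(4),'yaw',y0.round(2),'tilt',t[2].round(4),'shift',(t.T@d).round(4),'dist',np.linalg.norm(d).round(3),'spin',np.radians(y0-yaw).round(4),'F',o['contact_force'].round(1),'w',o['grip_width'].round(4),o['gripper_force'])
E
python3 -c "
from h import *
go(.4458,-.0788,.15,-14)"
```

```text
Traceback (most recent call last):
  File "h.py", line 23, in go
    print('t',o['clock'],'tcp',p.round(4),'yaw',y0.round(2),'tilt',t[2].round(4),'shift',(t.T@d).round(4),'dist',np.linalg.norm(d).round(3),'spin',np.radians(y0-yaw).round(4),'F',o['contact_force'].round(1),'w',o['grip_width'].round(4),o['gripper_force'])
                                                                                                                                                                                                                   ^^^^^^^^^^^^^^^^^^^^^
AttributeError: 'float' object has no attribute 'round'
```

```bash
sed -i "s/o\['grip_width'\].round(4)/round(o['grip_width'],4)/;s/y0.round(2)/round(float(y0),2)/" h.py
python3 -c "
from h import *
go(.4458,-.0788,.15,-14)
c=r.get_obs()['tcp_pos'];print(c)"
```

```text
t 0.7667 tcp [ 0.3726 -0.3091  0.1694] yaw -14.17 tilt [-0.0032 -0.001  -1.    ] shift [ 0.0146 -0.2412  0.0196] dist 0.242 spin -0.003 F [ 0.6 -0.5 -0.1] w 0.0808 0.0
[ 0.37262986 -0.30911601  0.16942299]
```

>>> {"op": "play_rows", "data": {"targets": "-0.9 0.002 -0.040 0.003 0; -0.9 0.004 -0.080 0.006 0; -0.9 0.006 -0.120 0.01 0; -0.9 0.009 -0.160 0.014 0; -0.9 0.012 -0.200 0.018 0; -0.9 0.014 -0.232 0.02 0; -0.9 0.0145 -0.241 0.02 0; -0.9 0.0145 -0.241 0.02 0"}}

```text
clock: 1.43
tcp_pos: [0.4464, -0.0785, 0.1512]
orientation: [-3.119, 0.372, 0.0]
contact_force: [0.5, -0.4, -0.2]
grip_width: 0.0808
gripper_force: 0.0
```

```bash
python3 - <<'E'
from h import *
go(.4458,-.0788,.002,-14)
c=r.camera_info('wrist'); w=r.grab_frame('wrist'); save('w1.png',w,None,1.5)
for P in ([.4458,-.0788,.013],[.5381,-.1018,.013],[.599,-.0402,.048]): print(proj(c,P)*1.5)
E
```

```text
t 1.4333 tcp [ 0.4464 -0.0785  0.1512] yaw -13.61 tilt [-3.e-04 -8.e-04 -1.e+00] shift [-0.0005  0.0005  0.1492] dist 0.149 spin 0.0068 F [ 0.5 -0.4 -0.2] w 0.0808 0.0
[390.69190081 271.03434046]
[391.69530644 120.28829627]
[246.64951676  27.05916893]
```

View pics/w1.png

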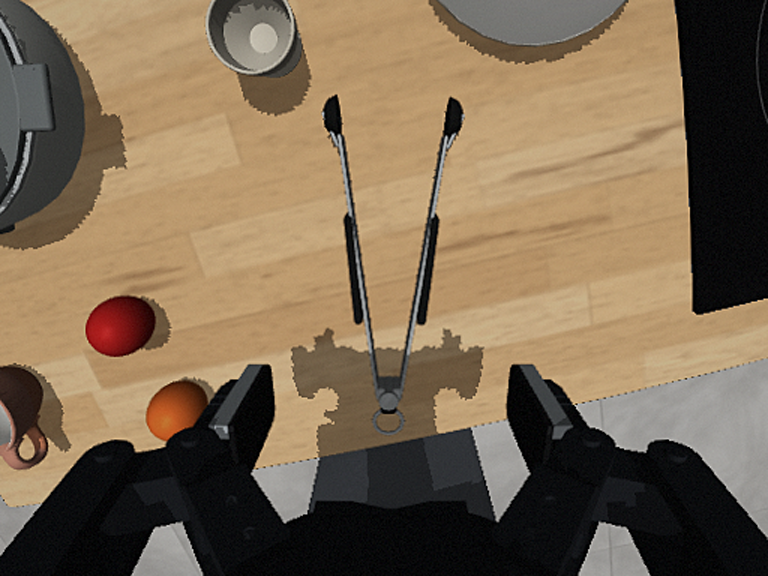

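The tongs sit where predicted: grips at (353,268) and (428,270), jaws at (332,117) and (454,118). I'll descend now.

>>> {"op": "play_rows", "data": {"targets": "-0.8 0 0 0.03 0.005; -0.7 0 0 0.06 0.005; -0.6 0 0 0.09 0.005; -0.6 0 0 0.115 0.005; -0.6 0 0 0.132 0.005; -0.6 0 0 0.142 0.005; -0.6 0 0 0.147 0.005; -0.6 0 0 0.147 0.005", "squeeze": 25}}

```text
clock: 2.15
tcp_pos: [0.4452, -0.0827, 0.0038]
orientation: [3.116, -0.392, -0.002]
contact_force: [-0.6, -0.2, -0.6]
grip_width: 0.0684
gripper_force: 0.0
```

>>> {"op": "play_rows", "data": {"targets": "-0.4 0 0 0 0; -0.35 0 0 0 0; -0.3 0 0 0 0; -0.25 0 0 0 0; -0.2 0 0 0 0; -0.18 0 0 0 0; -0.16 0 0 0 0; -0.16 0 0 0 0"}}

```text
clock: 2.82
tcp_pos: [0.4475, -0.0818, 0.0061]
orientation: [3.117, -0.389, 0.006]
contact_force: [-2.0, -0.1, 14.0]
grip_width: 0.0497
gripper_force: 7.9
```

>>> {"op": "play_rows", "data": {"targets": "-0.16 0 0 -0.003 0; -0.16 0 0 -0.008 0; -0.16 0 0 -0.015 0; -0.16 0 0 -0.025 0; -0.16 0 0 -0.04 0; -0.16 0 0 -0.06 0; -0.16 0 0 -0.08 0; -0.16 0 0 -0.08 0"}}

```text
clock: 3.48
tcp_pos: [0.448, -0.0817, 0.088]
orientation: [-3.117, 0.389, -0.009]
contact_force: [0.9, 0.3, -1.3]
grip_width: 0.0496
gripper_force: 7.1
```

```bash
python3 - <<'E'
from h import *
go(.51,.22,.2,-15)
c=r.camera_info('wrist'); w=r.grab_frame('wrist'); s=r.grab_frame('scene');save('w2.png',w,(160,0,384,270),2)
p=r.get_obs()['tcp_pos'];cv2.imwrite('pics/s2raw.png',s[:,:,::-1])
B=cv2.resize(s[150:310,250:370],None,fx=3.375,fy=3.375,interpolation=cv2.INTER_CUBIC)
A=cv2.imread('pics/w2.png')[:,:,::-1]
cv2.imwrite('pics/c2.png',np.hstack([A[:540,:390],B[:540,:405]])[:,:,::-1])
print(proj(c,p))
E
```

```text
t 3.4833 tcp [ 0.448  -0.0817  0.088 ] yaw -14.24 tilt [ 5.9e-03 -9.0e-04 -1.0e+00] shift [-0.0134 -0.3077 -0.1118] dist 0.328 spin 0.0133 F [ 0.9  0.3 -1.3] w 0.0496 7.05537564412225
[260.19149861 248.92179504]
```

View pics/c2.png

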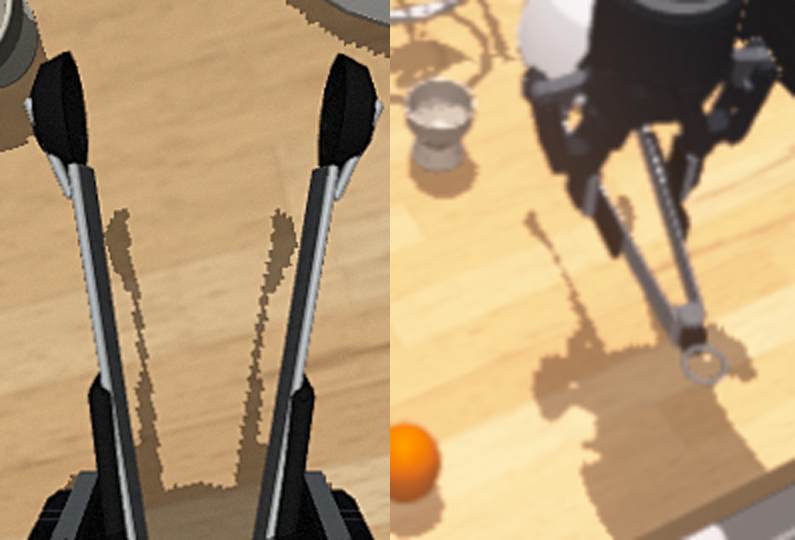

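The tongs are lifted clear. In the wrist view (original pixels) the outer jaw edges are at about (175,53) and (350,53), so the tongs are level and centred.

```bash
python3 - <<'E'
from h import *
from scipy.optimize import brentq
c=r.camera_info('wrist');o=r.get_obs();t=R.from_rotvec(o['orientation']).as_matrix();p=o['tcp_pos']
a,b=(175,54),(350,53.5)
W=.083-2*.19*(.054-.0497)/2/.095
f=lambda z:np.linalg.norm(atz(c,*a,z)-atz(c,*b,z))-W
z=brentq(f,0,.2);print('W',W,'z jaws by width',z)
for z in (z,p[2]-.006+.013):
    m=(atz(c,*a,z)+atz(c,*b,z))/2;print(z,m,'tool',t.T@(m-p))
E
```

```text
W 0.07440000000000001 z jaws by width 0.09432460789617954
0.09432460789617954 [ 0.54043342 -0.10674495  0.09432461] tool [ 0.09740642  0.00131696 -0.00881734]
0.0922842803085939 [ 0.54071239 -0.1068306   0.09228428] tool [ 0.09769321  0.00133204 -0.00677636]
```

```bash
python3 -c "
from h import *
go(.5117,.2233,.18,-15)"
```

```text
t 3.5833 tcp [ 0.4464 -0.0815  0.0853] yaw -14.23 tilt [ 2.3e-03 -3.0e-04 -1.0e+00] shift [-0.0114 -0.3116 -0.0946] dist 0.326 spin 0.0134 F [ 0.5 -0.6 -0.9] w 0.0494 7.056053526175674
```

>>> {"op": "play_rows", "data": {"targets": "-0.16 0 0 -0.02 0; -0.16 -0.001 -0.010 -0.045 0; -0.16 -0.002 -0.030 -0.07 0; -0.16 -0.003 -0.055 -0.09 0; -0.16 -0.004 -0.085 -0.095 0.005; -0.16 -0.005 -0.115 -0.095 0.01; -0.16 -0.006 -0.145 -0.095 0.013; -0.16 -0.007 -0.175 -0.095 0.013"}}

```text
clock: 4.25
tcp_pos: [0.4814, 0.0911, 0.1784]
orientation: [3.114, -0.41, -0.002]
contact_force: [2.2, -0.4, -2.3]
grip_width: 0.0498
gripper_force: 7.1
```

>>> {"op": "play_rows", "data": {"targets": "-0.16 -0.001 -0.030 0 0; -0.16 -0.002 -0.060 0 0; -0.16 -0.003 -0.088 0 0; -0.16 -0.004 -0.110 0 0; -0.16 -0.004 -0.125 0 0; -0.16 -0.005 -0.133 0 0; -0.16 -0.005 -0.136 0 0; -0.16 -0.005 -0.136 0 0"}}

```text
clock: 4.92
tcp_pos: [0.5121, 0.222, 0.1787]
orientation: [3.114, -0.409, -0.001]
contact_force: [0.5, -0.4, -0.9]
grip_width: 0.0497
gripper_force: 7.1
```

```bash
python3 - <<'E'
from h import *
c=r.camera_info('wrist'); o=r.get_obs();w=r.grab_frame('wrist');go(.5117,.2233,.086,-15); save('w3.png',w,None,1.5)
t=R.from_rotvec(o['orientation']).as_matrix();p=o['tcp_pos']
print('pred egg top-ish',proj(c,[.6056,.1968,.11])*1.5,'jaw',proj(c,p+t@[.0975,.0013,-.008])*1.5)
E
```

```text
t 4.9667 tcp [0.5122 0.2212 0.1788] yaw -15.03 tilt [-5.0e-04  1.4e-03 -1.0e+00] shift [-0.0009 -0.002   0.0928] dist 0.093 spin -0.0005 F [-0.1 -0.8 -0.9] w 0.0497 7.056885221390985
pred egg top-ish [389.90872824 105.84995483] jaw [393.74525301  79.13433282]
```

View pics/w3.png

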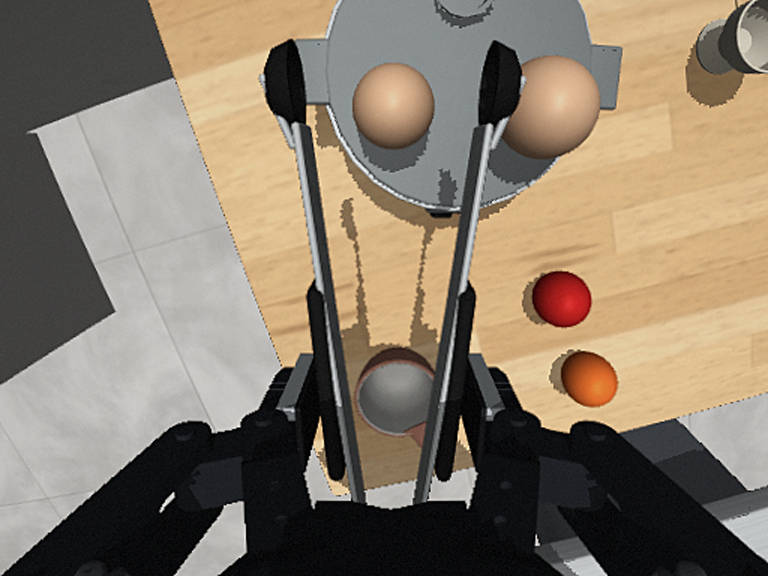

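The small egg spans (352–434, 63–149) and the jaws' outer edges are at (264,82) and (520,82). Both are centred near column 392–393, so I can go straight down.

>>> {"op": "play_rows", "data": {"targets": "-0.16 0 0 0.015 0; -0.16 0 0 0.03 0; -0.16 0 0 0.045 0; -0.16 0 0 0.06 0; -0.16 0 0 0.073 0; -0.16 0 0 0.084 0; -0.16 0 0 0.09 0; -0.16 0 0 0.093 0"}}

```text
clock: 5.63
tcp_pos: [0.512, 0.2214, 0.0855]
orientation: [3.113, -0.411, -0.001]
contact_force: [-0.2, 0.3, -0.2]
grip_width: 0.05
gripper_force: 7.1
```

```bash
python3 - <<'E'
from h import *
c=r.camera_info('wrist'); o=r.get_obs();w=r.grab_frame('wrist');go(.5122,.2212,.086,-15); save('w4.png',w,(140,0,384,200),3)
E
```

```text
t 5.6833 tcp [0.5121 0.2217 0.0855] yaw -15.02 tilt [-7.e-04  1.e-03 -1.e+00] shift [ 0.0003  0.0005 -0.0005] dist 0.001 spin -0.0003 F [-0.1 -0.3 -1.6] w 0.0497 7.05638455983717
```

View pics/w4.png

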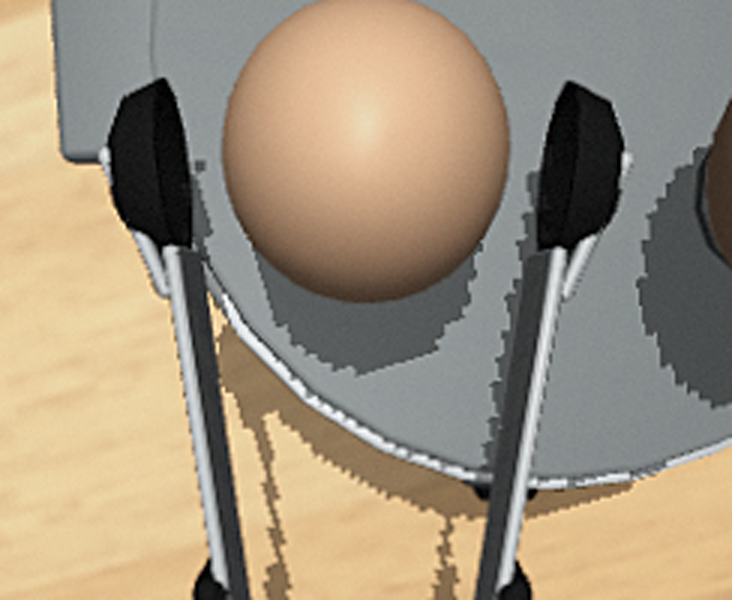

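```bash
python3 - <<'E'
from h import *
from scipy.optimize import least_squares
c=r.camera_info('wrist');o=r.get_obs();t=R.from_rotvec(o['orientation']).as_matrix();p=o['tcp_pos']
th,ph=np.meshgrid(np.linspace(0,np.pi,40),np.linspace(0,2*np.pi,80))
S=np.stack([.02*np.sin(th)*np.cos(ph),.02*np.sin(th)*np.sin(ph),.026*np.cos(th)],-1).reshape(-1,3)
def box(x,y):
    q=np.array([proj(c,s+[x,y,.094]) for s in S]);return np.array([q[:,0].min(),q[:,0].max(),q[:,1].max()])
m=np.array([140+222/3,140+510/3,302/3])
f=least_squares(lambda v:box(*v)-m,[.6056,.1968],diff_step=1e-3)
print('egg',f.x,f.fun,'tool',t.T@(np.r_[f.x,.094]-p))
a=(140+105/3,164/3);b=(140+628/3,164/3)
for z in(.092,.095):
  A,B=atz(c,*a,z),atz(c,*b,z);print('jaw',z,t.T@((A+B)/2-p),np.linalg.norm(A-B))
E
```

```text
egg [0.6061762  0.19536621] [-0.22892726  0.22945266  0.01803679] tool [ 0.09773008  0.00108314 -0.00852103]
jaw 0.092 [ 0.09736223  0.00121393 -0.00652064] 0.07544303812411424
jaw 0.095 [ 0.09694918  0.00119445 -0.00952037] 0.07376208389265881
```

The egg and jaws line up to within 1 mm, so I'll close gently.

>>> {"op": "play_rows", "data": {"targets": "-0.12 0 0 0 0; -0.08 0 0 0 0; -0.04 0 0 0 0; 0 0 0 0 0; 0.03 0 0 0 0; 0.06 0 0 0 0; 0.09 0 0 0 0; 0.11 0 0 0 0", "squeeze": 26}}

```text
clock: 6.35
tcp_pos: [0.5125, 0.2224, 0.0865]
orientation: [3.115, -0.41, 0.001]
contact_force: [-0.6, -0.6, -0.0]
grip_width: 0.0389
gripper_force: 24.3
```

>>> {"op": "play_rows", "data": {"targets": "0.13 0 0 0 0; 0.15 0 0 0 0; 0.18 0 0 0 0; 0.21 0 0 0 0; 0.24 0 0 0 0; 0.28 0 0 0 0; 0.3 0 0 0 0; 0.3 0 0 0 0"}}

```text
clock: 7.02
tcp_pos: [0.5124, 0.2225, 0.0863]
orientation: [3.115, -0.409, 0.0]
contact_force: [0.0, -1.3, 0.4]
grip_width: 0.0386
gripper_force: 26.4
```

>>> {"op": "play_rows", "data": {"targets": "0.3 0 0 -0.003 0; 0.3 0 0 -0.008 0; 0.3 0 0 -0.015 0; 0.3 0 0 -0.025 0; 0.3 0 0 -0.037 0; 0.3 0 0 -0.05 0; 0.3 0 0 -0.06 0; 0.3 0 0 -0.065 0"}}

```text
clock: 7.68
tcp_pos: [0.5132, 0.2232, 0.1537]
orientation: [-3.113, 0.409, -0.004]
contact_force: [-0.5, 0.8, -1.4]
grip_width: 0.038
gripper_force: 26.3
```

```bash
python3 - <<'E'
from h import *
c=r.camera_info('wrist'); o=r.get_obs();w=r.grab_frame('wrist');s=r.grab_frame('scene');go(.5122,.2212,.15,-15)
A=cv2.resize(w[0:200,130:390],None,fx=1.53,fy=1.53);B=cv2.resize(s[100:300,110:310],None,fx=1.53,fy=1.53)
h=min(A.shape[0],B.shape[0]);cv2.imwrite('pics/c5.png',np.hstack([A[:h],B[:h]])[:,:,::-1])
E
```

```text
t 7.7833 tcp [0.5131 0.223  0.1528] yaw -14.97 tilt [ 0.0021 -0.0017 -1.    ] shift [-0.0004  0.002   0.0028] dist 0.003 spin 0.0005 F [ 0.6  0.3 -1.3] w 0.0384 26.27051532268524
```

View pics/c5.png

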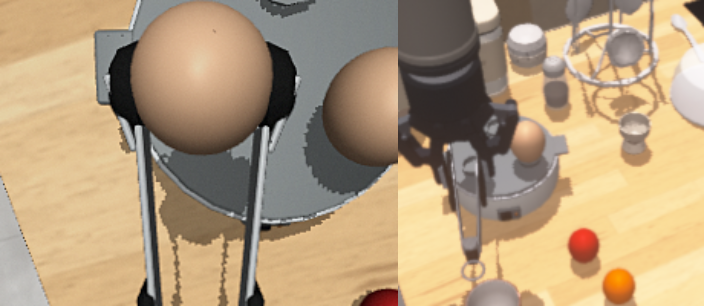

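The egg is held upright in the jaws and the larger egg is still in its seat. I'll raise it higher to clear the large egg, then carry it to the cup.

```bash
python3 -c "
from h import *
go(.505,-.0135,.2,-15)"
```

```text
t 7.7833 tcp [0.5131 0.223  0.1528] yaw -14.97 tilt [ 0.0021 -0.0017 -1.    ] shift [ 0.0534  0.2305 -0.0475] dist 0.241 spin 0.0005 F [ 0.6  0.3 -1.3] w 0.0384 26.27051532268524
```

>>> {"op": "play_rows", "data": {"targets": "0.3 0 0 -0.01 0; 0.3 0 0 -0.022 0; 0.3 0 0 -0.036 0; 0.3 0 0.005 -0.046 0; 0.3 0.008 0.015 -0.05 0; 0.3 0.014 0.03 -0.05 0; 0.3 0.02 0.05 -0.05 0; 0.3 0.026 0.07 -0.05 0"}}

```text
clock: 8.45
tcp_pos: [0.5193, 0.1475, 0.202]
orientation: [-3.115, 0.408, -0.001]
contact_force: [-0.6, -0.5, -1.1]
grip_width: 0.0379
gripper_force: 26.4
```

```bash
python3 -c "
from h import *
go(.505,-.0135,.2,-15)"
```

```text
t 8.45 tcp [0.5193 0.1475 0.202 ] yaw -14.92 tilt [ 4.e-04 -3.e-04 -1.e+00] shift [0.0276 0.1593 0.002 ] dist 0.162 spin 0.0014 F [-0.6 -0.5 -1.1] w 0.0379 26.441692113876343
```

>>> {"op": "play_rows", "data": {"targets": "0.3 0.004 0.02 0 0; 0.3 0.008 0.04 0 0; 0.3 0.011 0.057 0 0; 0.3 0.014 0.07 0 0; 0.3 0.016 0.08 0 0; 0.3 0.017 0.085 0 0; 0.3 0.018 0.087 0 0; 0.3 0.018 0.087 0 0"}}

```text
clock: 9.12
tcp_pos: [0.5144, 0.0596, 0.2015]
orientation: [-3.115, 0.409, -0.0]
contact_force: [-0.1, 0.6, -1.9]
grip_width: 0.038
gripper_force: 26.5
```

```bash
python3 - <<'E'
from h import *
c=r.camera_info('wrist'); w=r.grab_frame('wrist');go(.505,-.0135,.2,-15)
print('cup pred',proj(c,[.599,-.0402,.048]))
save('w6.png',w,(220,0,460,200),3)
E
```

```text
t 9.1667 tcp [0.5144 0.0602 0.2015] yaw -14.93 tilt [ 1.e-04 -4.e-04 -1.e+00] shift [0.0099 0.0737 0.0014] dist 0.074 spin 0.0013 F [-0.8  0.5 -1.9] w 0.0379 26.46332412958145
cup pred [337.93873839  67.67373094]
```

View pics/w6.png

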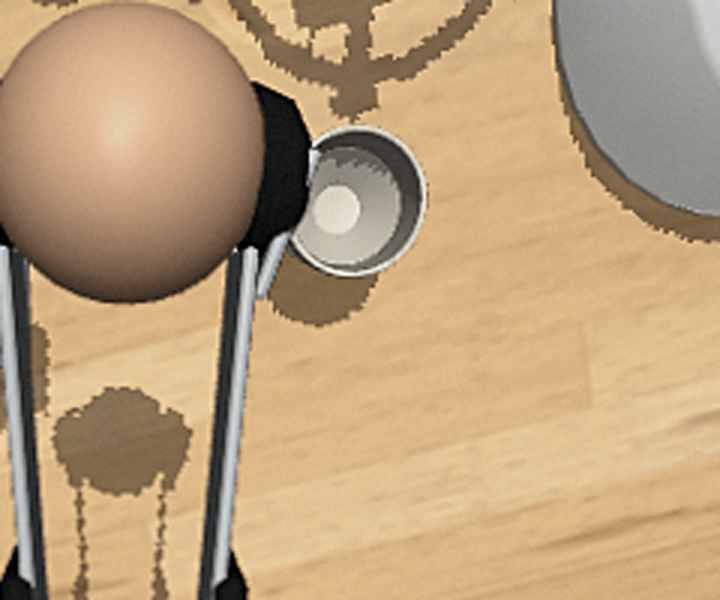

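The cup rim centre is at (337.3, 67.3) and was predicted at (337.9, 67.7), so the cup position is confirmed. I'll move over it and lower.

>>> {"op": "play_rows", "data": {"targets": "0.3 0.002 0.015 0 0; 0.3 0.004 0.032 0 0; 0.3 0.007 0.049 0 0; 0.3 0.009 0.062 0 0; 0.3 0.01 0.07 0.005 0; 0.3 0.01 0.0735 0.015 0; 0.3 0.01 0.0735 0.03 0; 0.3 0.01 0.0735 0.045 0"}}

```text
clock: 9.83
tcp_pos: [0.505, -0.013, 0.1553]
orientation: [-3.114, 0.407, -0.001]
contact_force: [-0.5, 0.1, -2.5]
grip_width: 0.0381
gripper_force: 26.5
```

>>> {"op": "play_rows", "data": {"targets": "0.3 0 0 0.013 0; 0.3 0 0 0.026 0; 0.3 0 0 0.038 0; 0.3 0 0 0.048 0; 0.3 0 0 0.056 0; 0.3 0 0 0.06 0; 0.3 0 0 0.06 0; 0.3 0 0 0.06 0"}}

```text
clock: 10.5
tcp_pos: [0.5051, -0.0138, 0.0963]
orientation: [-3.115, 0.409, -0.0]
contact_force: [0.1, -0.6, -0.9]
grip_width: 0.038
gripper_force: 26.5
```

```bash
python3 - <<'E'
from h import *
c=r.camera_info('wrist'); w=r.grab_frame('wrist');go(.505,-.0135,.0955,-15);s=r.grab_frame('scene')
A=cv2.resize(w[0:200,130:390],None,fx=1.5,fy=1.5);B=cv2.resize(s[120:270,190:340],None,fx=2.7,fy=2.7,interpolation=cv2.INTER_CUBIC)
A=cv2.copyMakeBorder(A,0,B.shape[0]-A.shape[0],0,0,cv2.BORDER_CONSTANT)
cv2.imwrite('pics/c7.png',np.hstack([A,B])[:,:,::-1])
sc=r.camera_info('scene');k=lambda P:((proj(sc,P)-[190,120])*2.7+[390,0]).round()
print('cup rim c',k([.599,-.0402,.048]),'egg bottom',k([.599,-.0402,.078]),'egg top',k([.599,-.0402,.13]))
E
```

```text
t 10.55 tcp [ 0.5054 -0.0138  0.0967] yaw -14.96 tilt [ 8.e-04 -3.e-04 -1.e+00] shift [-0.0005 -0.0002  0.0012] dist 0.001 spin 0.0007 F [ 0.4 -0.3 -0.9] w 0.038 26.478748619556427
cup rim c [589. 163.] egg bottom [591. 136.] egg top [593.  88.]
```

View pics/c7.png

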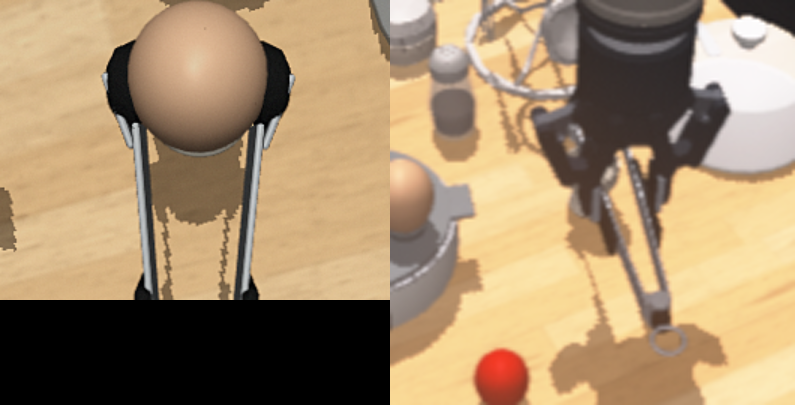

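The egg is held over the cup, at (128–267, 0–152) in the left half of the picture, and the cup rim just shows below it. I'll do one numeric check of the egg's centre.

```bash
python3 - <<'E'
from h import *
from scipy.optimize import least_squares
c=r.camera_info('wrist');p=r.get_obs()['tcp_pos']
th,ph=np.meshgrid(np.linspace(0,np.pi,40),np.linspace(0,2*np.pi,80))
S=np.stack([.02*np.sin(th)*np.cos(ph),.02*np.sin(th)*np.sin(ph),.026*np.cos(th)],-1).reshape(-1,3)
m=np.array([130+128/1.5,130+267/1.5,0.5,152/1.5])
def box(v):
    q=np.array([proj(c,s+v) for s in S]);return np.r_[q.min(0)[0],q.max(0)[0],q.min(0)[1],q.max(0)[1]]
f=least_squares(lambda v:box(v)-m,[.599,-.0402,.105],diff_step=1e-3);print(f.x,f.fun,p)
E
```

```text
[ 0.59944164 -0.04004863  0.10116733] [-0.23295844  0.23335647  0.20572226 -0.22836962] [ 0.50547681 -0.01393232  0.09686246]
```

The egg's centre fits at (0.599, -0.040, 0.101–0.105). That is within 1 mm of the cup axis and about 3 cm above the rim, upright to within half a pixel.

>>> {"op": "play_rows", "data": {"targets": "0.3 0 0 0 0; 0.3 0 0 0 0; 0.3 0 0 0 0; 0.3 0 0 0 0"}}

```text
clock: 10.93
tcp_pos: [0.5051, -0.0141, 0.0965]
orientation: [-3.115, 0.409, -0.001]
contact_force: [0.5, 0.3, -1.4]
grip_width: 0.038
gripper_force: 26.5
```

```bash
python3 -c "
from bench import r
print(r.hand_in())"
```

```text
the job is handed in; nothing more can be done
None
```

The job is handed in after about 11 s: the small egg is held upright in the tongs about 3 cm above the middle of the cup, gripped at about 8 N a side, with the large egg still in its seat.

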